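# Pack the chews, snap the tub shut and reset its day counter

## Robot

A 6-joint arm with a two-finger parallel gripper is mounted at the origin on the work surface. World frame = base frame: x ahead of the robot, y to its left, z up, the work surface at z = 0. Lengths are in m, angles in rad, forces in N, time in s.
With the tool pointing down it reaches from about 0.375 to 0.975 m from the base axis. Payload 3.8 kg.
Tool frame: the origin (TCP) lies at the very end of the fingers, on their centre line; the grasp point (between the pads) lies 19 mm behind it; z points along the fingers, y is the line along which they close (so a half turn about z gives the same grasp; the last joint's range is limited). The gripper opens to 88 mm and grips with 3 to 60 N. Pads are 18 mm wide; open, the fingers measure 123 mm over their backs; the gripper's body (75 mm by 187 mm) begins 45 mm behind the grasp point.
Start: joints at [1.306, 0.264, 1.604, -0, 1.274, -0.037], TCP at [0.152, 0.658, 0.239] pointing down, gripper open.
Joint ranges: [-2.63, 2.63], [-0.94, 2.18], [0.31, 2.57], [-1.31, 4.45], [0, 2.66], [-2.55, 2.55]. Speed limits (rad/s): [2.57, 2.57, 3.14, 3.14, 3.14, 3.14].

## Interface

Orientations are given as a unit quaternion [x, y, z, w].
In Python, from cell import env, eyes gives the robot as it stands. The module is installed in compiled form; this text tells all that it offers.
- The arm moves only by the tool apply_moves, never from a script. Its argument "moves" is one flat list of numbers, 4 for each row, row after row: the shift along the tool's x, y, z in cm, then the turn about the tool's z in degrees. A call has 1 to 20 rows; each row shifts and turns the commanded pose from where the row before left it, along the tool's axes as they then stand; what a row does not reach is not made up. A row lasts 1/8 s, in which the tool goes at most 62.5 mm and 10.7 degrees, less where a joint would pass 70% of its speed; a pose out of reach is approached as far as the arm can. A call with a gripper value outside its range is refused whole. "grip" is the finger opening in cm, from 0 to 8.81, set as the call begins (left out, the last holds). The fingers move at their own pace and stop on an object; the grip force is fixed at half the most. Time passes only in rows, so rows that do not move let the fingers close. It gives the time, the measured TCP pose, the force, the opening and the grip force at its end, in the units of the state.
- env.get_state(): the state, without advancing time (a new reading comes with each control period).
- eyes.camera(name): name is "side" or "top" or "wrist"; returns (picture, depth): 400x640x3 uint8, red, green, blue; 400x640 float32, m along the optical axis (not along the pixel's ray), 0 where there is no reading.
- eyes.camera_model(name): a dict with "fx", "fy", "cx", "cy" (pixels), "k1" (the pictures are not rectified: a ray, as slopes to the right and down, at radius r is drawn at 1 + k1 r^2 times it, then the intrinsics apply), "R" (3x3) and "t" (3): a world point X has camera coordinates R X + t. Camera axes: x right, y down, z forward; pixel columns grow to the right and rows downward; lengths in m; the calibration is good to about 2 mm. A picture is of the moment at which its call begins: read the wrist's pose just before it. camera_model takes no time and is no camera call; for the wrist camera it gives the pose at the moment of the call.
- env.job_done(): hands the job in; it is judged then, once.
The state is a dict: "time": time; "joint_pos": joint angles; "joint_vel": joint speeds; "joint_efforts": joint torques, N m; "position": TCP position; "orientation": TCP orientation; "contact_force": force on the tool from outside, world axes, zero at the start; "ft_torque": the same for the moment, N m; "grip_width": finger opening in m; "finger_force": force on a finger pad.
Only numpy, scipy, OpenCV 4.12 (cv2) and the standard library are available. Lean on these libraries where they do the work, as an engineer would, in place of code of your own. Each camera call takes 0.05 s, during which the arm holds its last target. There are 200 camera calls.

## Task

Pack away the chews that lie about the counter (pressed-hay bars and little wooden bones, three to five of them) in the open storage tub, set the lid on and press it down until both end clips have snapped under the rim and it sits flush all round. Once the tub is shut, take the stylus from the wooden tool block, press the recessed reset button of the day counter, which keeps count since the tub was last filled, fully down with its tip for a moment, and stand the stylus back upright in the block, pushed right in. Leave the other things on the counter where they are.

Things in the scene. Friction and masses are not known exactly. Their poses are not given: they have to be found in the camera images.
- tub: open white plastic storage tub, loose, 0.4 kg. 130 (x) x 190 (y) over the round bead of its rim, 60 tall; inside 114 (x) x 174 (y), floor 5 thick, so 55 deep. Origin: centre of its underside, z up
- lid: loose grey snap lid of the tub, lying right way up, 0.15 kg, 142 (x) x 204 (y). Flared skirt 20 deep under a plate whose top is 24 above the origin. Origin: centre of the skirt's lower edge. It goes on either way round, long axis along the tub's, within about 3 of centre (the flare leads it on). Snapped home, its origin is 40 above the tub's
- lid_handle (a point): centre of the top of the lid's bar handle, 46 above the lid's origin; the bar is 24 wide (x), 80 long (y), 22 tall. In the middle of each short end of the lid is a black sprung clip 50 wide. Set down, the lid stays 5 to 10 proud on its clips; 8 to 16 N on the handle (20 off centre) springs them over the tub's rim; it takes a 10 N pull to lift it off again
- hay_bar1: chew bar of pressed hay, brownish green, with three darker cross bands: 24 wide (x) x 70 long (y) x 22 tall. Origin: centre of its underside. May be absent
- hay_bar2: chew bar of pressed hay, brownish green, with three darker cross bands: 24 wide (x) x 70 long (y) x 22 tall. Origin: centre of its underside. May be absent
- hay_bar3: chew bar of pressed hay, brownish green, with three darker cross bands: 24 wide (x) x 70 long (y) x 22 tall. Origin: centre of its underside. May be absent
- bone1: bone-shaped wooden chew: shank 18 wide (x) and 42 long between two end knobs 31 wide (x) x 14 long; 70 long overall (y), 22 tall. Origin: centre of its underside. May be absent
- bone2: bone-shaped wooden chew: shank 18 wide (x) and 42 long between two end knobs 31 wide (x) x 14 long; 70 long overall (y), 22 tall. Origin: centre of its underside. May be absent
- tool_block: fixed wooden block 70 x 70 x 65 tall with one upright bore 14 wide and 62 deep in the middle of its top, which holds the stylus. Origin: centre of its underside
- bore_mouth (a point): centre of the bore's mouth on top of the tool block, 65 above the counter
- stylus: loose stylus, 125 long, 45 g: steel pin 7 thick with a round tip, 55 long; above it a collar 24 wide and 4 thick; above that a black round handle 18 thick and 66 long (59 to 125 above the tip). Stands tip down in the tool block, collar resting on the block's top, so its tip is 10 above the counter. Origin: the tip; z points from the tip to the handle
- day_counter: fixed grey day counter (days since the tub was filled), 85 (x) x 120 (y), top face 42 above the counter, with a small display and two flat keys that do not move; its reset button is sunk in a round well. Origin: centre of its underside
- reset_mouth (a point): centre of the mouth of the reset button's well in the top face, 17 wide; 18 to -x and 34 to +y of the day counter's origin, in its frame. The black button lies 8 below this point
- reset_button (a joint): travel of the reset button in m: 0 at rest, 0.004 fully down (pressed counts from 0.003); springs back; about 1.2 N to start and 4 N fully down
- spring_clip: bystander, to be left alone: red metal spring clip grip lying flat, about 40 x 80 x 20
- balm_tin: bystander, to be left alone: flat round aluminium tin, 62 across, 29 tall
- groom_rake: bystander, to be left alone: grey plastic grooming rake lying flat, 150 long, 90 wide
Not all that is in view belongs to the job. Leave any yellow look-alike of the hay_bar1 alone. Of the things that look like the tool_block, the larger one is meant.

How it is judged:
By the outcome, as a careful person would: the job done as asked, in the order asked, and still so for the second after the job is handed in, with the robot touching nothing.
Of hay_bar1, hay_bar2, hay_bar3, bone1, bone2 only 3 to 5 are there at a start; the rules pass over those that are not, and their reading is None.
At some moment in a run one of hay_bar1, hay_bar2, hay_bar3, bone1, bone2, tub, lid may be knocked a few centimetres aside while the robot is not near it.
It also fails if it takes over 210 s, if anything falls off the work surface, if the arm or the gripper's body presses on something with over 40 N, if the wrist force passes 120 N, or if a joint passes its speed limit or range.

## Working session

There is one attempt and no reset: what is moved stays moved. The work goes in short steps, Python scripts to look and compute and a tool call to move; the robot and the scene stay as the last step left them, time stands still between calls to the robot, and variables do not carry over. Pictures are saved under pics/ and viewed, at most 14 in all, crops included, and the job is handed in when it is done.

Besides the shell and the picture viewer there is one more tool, called after "Request:" by a JSON object that holds its "name" and its "arguments", one argument or row to a line. apply_moves: Moves the arm, as the interface text tells. Its arguments: {"type":"object","properties":{"moves":{"type":"array","items":{"type":"number"}},"grip":{"type":"number"}},"required":["moves"]}

```bash
mkdir -p pics
cat > h.py <<'E'
import numpy as np, cv2
from cell import env, eyes
def ray(m,u,v):
    x=(np.asarray(u,float)-m['cx'])/m['fx']; y=(np.asarray(v,float)-m['cy'])/m['fy']
    a,b=x,y
    for _ in range(15):
        s=1+m['k1']*(a*a+b*b); a,b=x/s,y/s
    return np.stack([a,b,np.ones_like(a)],-1)
def world(m,u,v,d):
    c=ray(m,u,v)*np.asarray(d)[...,None]
    return (c-np.array(m['t']))@np.array(m['R'])
def plane(m,u,v,z):
    R=np.array(m['R']);o=-R.T@np.array(m['t']);d=ray(m,u,v)@R
    return o+d*((z-o[2])/d[...,2])[...,None]
def snap(n,f=None):
    m=eyes.camera_model(n);p,d=eyes.camera(n)
    m={k:np.array(v) if isinstance(v,(list,tuple)) else v for k,v in m.items()}
    if f: cv2.imwrite('pics/'+f,p[...,::-1])
    return m,p,d
def cloud(m,d):
    v,u=np.mgrid[:400,:640]; w=world(m,u,v,d); w[d==0]=np.nan; return w
E
python3 - <<'E'
from h import *
for n in('top','side'):
    m,p,d=snap(n,n+'0.png'); print(n,m['fx'],-m['R'].T@m['t'],m['R'][2]); np.savez(n+'0.npz',p=p,d=d,**m)
print(env.get_state())
E
```

```text
top 410.41031410732546 [ 0.29863573 -0.0205553   1.31703467] [ 0.21795293  0.01671399 -0.97581615]
side 405.964108613563 [0.50194412 1.10398112 0.79765776] [ 0.06138475 -0.83398722 -0.54835866]
{'time': 0.1, 'joint_pos': array([ 1.30606592e+00,  2.64687938e-01,  1.60522186e+00,  3.02342835e-05,
        1.27369620e+00, -3.69015331e-02]), 'joint_vel': array([-1.38651370e-03, -9.31159601e-05, -3.88112457e-03, -1.58510334e-03,
       -1.05723172e-03, -2.21008378e-04]), 'joint_efforts': array([-3.64946372e-04, -5.03626871e+01, -3.58066857e+01,  7.29889353e-02,
        2.34702072e-02, -6.19124489e-05]), 'position': array([0.15228466, 0.6569462 , 0.23751409]), 'orientation': array([ 1.13672583e-01,  9.93517755e-01, -9.93071296e-04, -1.65533277e-04]), 'contact_force': array([-0.53260649,  0.51532346, -0.01258442]), 'ft_torque': array([ 0.00227786, -0.01937513,  0.00695426]), 'finger_force': 0.0, 'grip_width': 0.08787303790003327}
```

View pics/top0.png

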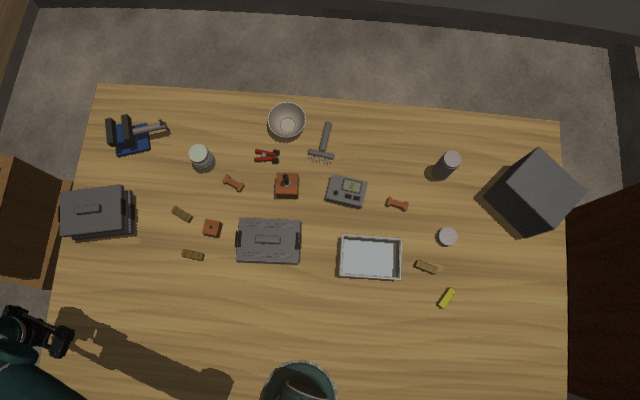

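View pics/side0.png

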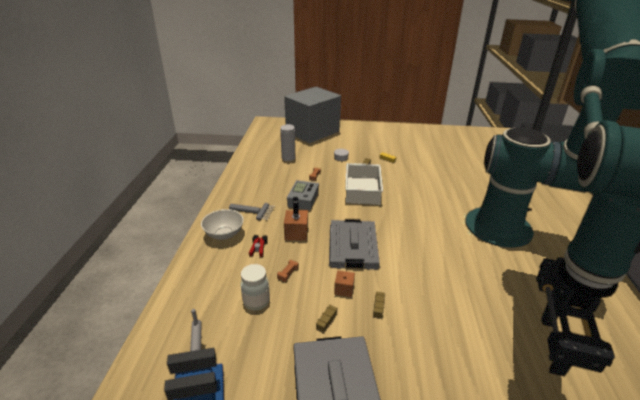

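The top view shows these things:
- **Hay bars:** (182,214), (193,255) and (427,267). The yellow look-alike at (447,298) stays where it is.
- **Bones:** (233,183) and (397,204).
- **Tub:** (370,258).
- **Lid:** either (269,240), grey with black end clips, or the stacked grey box at (97,210). The first fits the description.
- **Tool block:** either (287,185), larger and holding the stylus, or (212,229), which is smaller. The first fits.
- **Day counter:** (346,190).

I'll measure these and confirm the choices in one enlarged crop.

Run:
```python
from h import *
f=np.load('top0.npz');p=f['p'];d=f['d'];w=cloud(f,d)
c=p[140:310,50:470,::-1];cv2.imwrite('pics/c1.png',cv2.resize(c,None,fx=1.9,fy=1.9,interpolation=cv2.INTER_CUBIC))
z=w[...,2]
print('table z',np.nanmedian(z[300:330,300:400]))
mask=((z>0.009)&(z<0.2)).astype(np.uint8)
n,l,s,c=cv2.connectedComponentsWithStats(mask)
for i in range(1,n):
    if s[i,4]<60: continue
    q=w[l==i]; zt=np.percentile(q[:,2],90); t=q[q[:,2]>zt-.008][:,:2].astype(np.float32)
    (cx,cy),(a,b),an=cv2.minAreaRect(t)
    if a>b: an+=90; a,b=b,a   # now long side angle = an+90
    print(c[i].round(),s[i,4],'ctr %.3f %.3f size %.3f %.3f long@%.0f ztop %.3f'%(cx,cy,a,b,(an+90)%180,zt),p[l==i].mean(0).round())
```

```text
table z -0.000600076923653739
[286. 118.] 862 ctr 0.881 0.128 size 0.125 0.130 long@5 ztop 0.049 [114. 106.  94.]
[130. 135.] 1503 ctr 0.791 0.616 size 0.094 0.187 long@106 ztop 0.113 [47. 49. 52.]
[323. 143.] 326 ctr 0.828 0.010 size 0.086 0.132 long@10 ztop 0.017 [88. 81. 75.]
[201. 157.] 542 ctr 0.719 0.389 size 0.058 0.062 long@51 ztop 0.102 [115. 113.  99.]
[535. 194.] 5297 ctr 0.683 -0.679 size 0.175 0.202 long@49 ztop 0.181 [68. 66. 63.]
[268. 156.] 237 ctr 0.756 0.184 size 0.044 0.081 long@91 ztop 0.021 [84. 41. 31.]
[446. 165.] 574 ctr 0.757 -0.402 size 0.054 0.056 long@90 ztop 0.141 [91. 83. 77.]
[287. 185.] 576 ctr 0.655 0.101 size 0.070 0.071 long@4 ztop 0.074 [99. 64. 40.]
[347. 190.] 1036 ctr 0.657 -0.092 size 0.088 0.120 long@82 ztop 0.046 [92. 88. 78.]
[233. 183.] 158 ctr 0.651 0.283 size 0.030 0.072 long@65 ztop 0.024 [108.  69.  41.]
[ 96. 212.] 3664 ctr 0.500 0.690 size 0.144 0.212 long@102 ztop 0.134 [71. 67. 64.]
[397. 203.] 164 ctr 0.632 -0.258 size 0.029 0.070 long@79 ztop 0.025 [114.  74.  45.]
[182. 214.] 163 ctr 0.535 0.439 size 0.024 0.072 long@65 ztop 0.025 [92. 74. 42.]
[268. 240.] 2822 ctr 0.475 0.145 size 0.140 0.211 long@93 ztop 0.030 [92. 86. 81.]
[212. 227.] 267 ctr 0.496 0.330 size 0.047 0.048 long@175 ztop 0.047 [107.  67.  40.]
[447. 236.] 312 ctr 0.536 -0.427 size 0.061 0.062 long@77 ztop 0.032 [139. 129. 123.]
[375. 254.] 745 ctr 0.446 -0.179 size 0.131 0.189 long@90 ztop 0.061 [115. 112. 103.]
[192. 255.] 178 ctr 0.405 0.383 size 0.025 0.073 long@84 ztop 0.025 [92. 75. 42.]
[426. 267.] 177 ctr 0.433 -0.361 size 0.025 0.068 long@72 ztop 0.024 [105.  87.  54.]
[446. 298.] 187 ctr 0.341 -0.432 size 0.025 0.070 long@150 ztop 0.024 [137. 129.  48.]
[297. 380.] 1056 ctr 0.048 0.018 size 0.046 0.131 long@110 ztop 0.045 [38. 43. 37.]
```

View pics/c1.png

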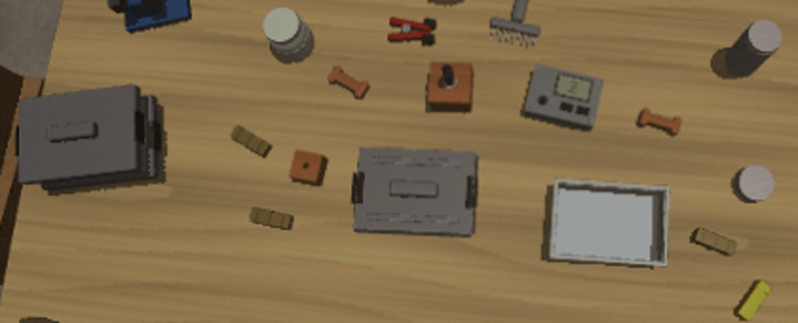

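Both confirmed: the lid is the one lying alone with black end clips, at crop (415,190). The tool block is the larger one with the stylus, at crop (450,85). There are five chews. I plan to put four on the tub floor at (±24, ±42) mm, with the fifth lying across on top.

```bash
cat >> h.py <<'E'
def goto(x,y,z,yang=None,st=None):
    """shift in current tool frame (cm) and turn (deg) to put tool y at world angle yang"""
    from scipy.spatial.transform import Rotation as Ro
    st=st or env.get_state(); R=Ro.from_quat(st['orientation']).as_matrix()
    s=R.T@(np.array([x,y,z])-st['position'])*100
    a=np.degrees(np.arctan2(R[1,1],R[0,1]))
    t=None if yang is None else -((yang-a+180)%360-180)
    print('shift',s.round(2),'turn',None if t is None else round(t,1),'| at',np.round(st['position'],4),'yang %.1f'%a,'F',st['contact_force'].round(1),'w %.4f'%st['grip_width'],'t',st['time'])
def scan():
    m,p,d=snap('top');w=cloud(m,d);z=w[...,2]
    n,l,s,c=cv2.connectedComponentsWithStats(((z>0.009)&(z<0.2)).astype(np.uint8)); o=[]
    for i in range(1,n):
        if s[i,4]<60: continue
        q=w[l==i]; zt=np.percentile(q[:,2],90); t=q[q[:,2]>zt-.008][:,:2].astype(np.float32)
        (cx,cy),(a,b),an=cv2.minAreaRect(t)
        if a>b: an+=90; a,b=b,a
        o.append((cx,cy,a,b,(an+90)%180,zt))
    return o
def near(x,y,r=.08):
    for q in scan():
        if np.hypot(q[0]-x,q[1]-y)<r: print('%.4f %.4f size %.3f %.3f long@%.1f z %.3f'%q)
E
python3 - <<'E'
from h import *
goto(.405,.383,.1,-6)
E
```

```text
shift [-30.81 -20.95  13.79] turn 82.9 | at [0.1523 0.6569 0.2375] yang 76.9 F [-0.5  0.5 -0. ] w 0.0879 t 0.1
```

Request:
{"name": "apply_moves", "arguments": {
  "moves": [-3.85,-2.62,0,0,-3.85,-2.62,0,0,-3.85,-2.62,0,0,-3.85,-2.62,0,0,-3.85,-2.62,0,0,-3.85,-2.62,0,0,-3.85,-2.62,0,0,-3.85,-2.62,0,0,0,0,1.7,10.4,0,0,1.7,10.4,0,0,1.7,10.4,0,0,1.7,10.4,0,0,1.7,10.4,0,0,1.7,10.4,0,0,1.7,10.4,0,0,1.7,10.4,0,0,0,0],
  "grip": 8.8
}}

```text
time: 2.22
position: [0.4037, 0.3826, 0.1007]
orientation: [0.744, 0.668, -0.002, -0.0]
contact_force: [-0.6, -0.1, 0.2]
grip_width: 0.0878
finger_force: 0.0
```

Run:
```python
from h import *
m,p,d=snap('wrist','w1.png');w=cloud(m,d);z=w[...,2]
k=((z>.012)&(z<.05)).astype(np.uint8)
n,l,s,c=cv2.connectedComponentsWithStats(k)
for i in range(1,n):
    if s[i,4]<300: continue
    q=w[l==i][:,:2].astype(np.float32);print(c[i].round(),s[i,4],cv2.minAreaRect(q),w[l==i][:,2].mean())
near(.405,.383); goto(.405,.383,.003,-6)
```

```text
[472. 119.] 3184 ((0.5351886749267578, 0.4376515746116638), (0.07039450109004974, 0.02608003467321396), 64.8233642578125) 0.021261510208459046
[318. 203.] 2235 ((0.4060279428958893, 0.38152432441711426), (0.06983011960983276, 0.024193009361624718), 83.00631713867188) 0.02183677556989503
[442. 241.] 1478 ((0.4974575340747833, 0.33671441674232483), (0.0301215797662735, 0.048815369606018066), 83.61530303955078) 0.035485948162893084
[395. 334.] 2017 ((0.46134552359580994, 0.2429032027721405), (0.02209319919347763, 0.11948613077402115), 84.9612808227539) 0.021971920236391072
0.4279 0.3581 size 0.015 0.133 long@169.1 z 0.188
shift [-0.07  0.01  9.97] turn -0.1 | at [0.4051 0.3837 0.1027] yang -6.1 F [ 0.8 -0.5 -0.8] w 0.0879 t 2.325
```

View pics/w1.png

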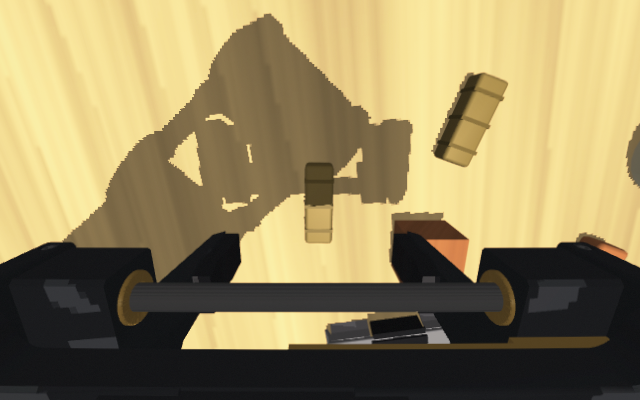

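Request:
{"name": "apply_moves", "arguments": {
  "moves": [0,0,3.5,0,0,0,3.5,0,0,0,2.8,0,0,0,0,0]
}}

```text
time: 2.82
position: [0.4039, 0.3827, 0.0033]
orientation: [0.744, 0.668, -0.002, -0.0]
contact_force: [-0.1, -0.4, 0.5]
grip_width: 0.0877
finger_force: 0.0
```

Request:
{"name": "apply_moves", "arguments": {
  "moves": [0,0,0,0,0,0,0,0,0,0,0,0,0,0,0,0,0,0,-4,0,0,0,-4,0,0,0,-4,0,0,0,0,0],
  "grip": 1.5
}}

```text
time: 3.82
position: [0.4076, 0.3859, 0.1291]
orientation: [0.745, 0.668, 0.004, 0.0]
contact_force: [0.6, 0.7, 0.3]
grip_width: 0.0151
finger_force: 0.0
```

Run:
```python
from h import *
near(.446,-.179); near(.535,.439,.05); goto(.470,-.137,.12,0)
```

```text
0.4463 -0.1796 size 0.131 0.189 long@90.6 z 0.061
0.5392 0.4379 size 0.017 0.070 long@68.8 z 0.025
shift [-51.06  12.12   0.47] turn -6.2 | at [0.4051 0.3838 0.1249] yang -6.2 F [-0.4 -0.1 -0. ] w 0.0150 t 3.925
```

Run:
```python
from h import *
m,p,d=snap('wrist','w2.png');w=cloud(m,d);z=w[...,2]
k=((z>.012)&(z<.06)).astype(np.uint8)
n,l,s,c=cv2.connectedComponentsWithStats(k)
for i in range(1,n):
    if s[i,4]<300: continue
    q=w[l==i][:,:2].astype(np.float32);print(c[i].round(),s[i,4],cv2.minAreaRect(q),w[l==i][:,2].mean())
goto(.405,.383,.003)
```

```text
[455. 121.] 2557 ((0.535277783870697, 0.4377394914627075), (0.07072801142930984, 0.02542121894657612), 65.14054870605469) 0.02133441632307365
[627. 160.] 1543 ((0.69576495885849, 0.3874487578868866), (0.023577148094773293, 0.06534247100353241), 3.643197774887085) 0.023860470752669814
[316. 198.] 1839 ((0.4058759808540344, 0.38161253929138184), (0.06961214542388916, 0.02445800229907036), 83.23963928222656) 0.021877386571123703
[418. 233.] 1856 ((0.49730151891708374, 0.33583229780197144), (0.031611744314432144, 0.04879235103726387), 84.24626922607422) 0.03710064964131894
[340. 331.] 677 ((0.4152916371822357, 0.22874164581298828), (0.029023058712482452, 0.02645333670079708), 1.5831564664840698) 0.022044905349509918
shift [-0.    0.07 12.07] turn None | at [0.4045 0.3832 0.1237] yang -6.2 F [-0.2  0.3 -0.9] w 0.0147 t 3.975
```

View pics/w2.png

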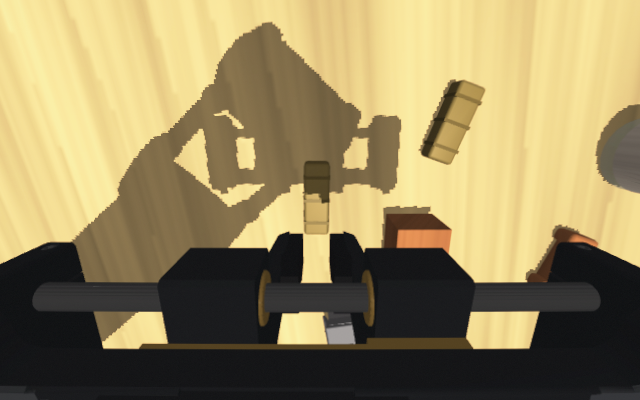

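The bar at (316,198) hasn't moved. The fingers were still closing when I lifted, so I'll go down again half open and wait longer.

Request:
{"name": "apply_moves", "arguments": {
  "moves": [0,0,4,0,0,0,4,0,0,0,3.9,0,0,0,0.1,0,0,0,0,0],
  "grip": 5
}}

```text
time: 4.6
position: [0.4038, 0.3826, 0.0029]
orientation: [0.745, 0.667, -0.002, -0.0]
contact_force: [0.2, 0.8, -0.1]
grip_width: 0.0501
finger_force: 0.0
```

Request:
{"name": "apply_moves", "arguments": {
  "moves": [0,0,0,0,0,0,0,0,0,0,0,0,0,0,0,0,0,0,0,0,0,0,0,0],
  "grip": 1.2
}}

```text
time: 5.35
position: [0.4052, 0.3839, 0.005]
orientation: [0.745, 0.667, 0.0, 0.0]
contact_force: [-0.5, -0.1, 2.8]
grip_width: 0.0238
finger_force: 30.0
```

Request:
{"name": "apply_moves", "arguments": {
  "moves": [0,0,-4.1,0,0,0,-4.1,0,0,0,-4.1,0,-4.64,1.1,0,0,-4.64,1.1,0,0,-4.64,1.1,0,0,-4.64,1.1,0,0,-4.64,1.1,0,0,-4.64,1.1,0,0,-4.64,1.1,0,0,-4.64,1.1,0,0,-4.64,1.1,0,0,-4.64,1.1,0,0,-4.66,1.1,0,0,0,0,3,-6.5,0,0,0,0]
}}

```text
time: 7.35
position: [0.4674, -0.1367, 0.0954]
orientation: [0.706, 0.708, -0.001, -0.003]
contact_force: [-0.6, -0.2, -1.3]
grip_width: 0.0235
finger_force: 30.0
```

Run:
```python
from h import *
near(.446,-.179,.05); near(.535,.439,.05); goto(.470,-.137,.014,0.6)
```

```text
0.5349 0.4390 size 0.024 0.070 long@65.3 z 0.026
shift [-0.05  0.07  8.35] turn -0.4 | at [ 0.4694 -0.1365  0.0975] yang 0.2 F [0.2 0.  0.3] w 0.0239 t 7.45
```

Request:
{"name": "apply_moves", "arguments": {
  "moves": [0,0.05,3,-0.4,0,0,3,0,0,0,2,0,0,0,0,0]
}}

```text
time: 7.95
position: [0.4696, -0.1359, 0.0172]
orientation: [0.703, 0.711, -0.0, -0.001]
contact_force: [-0.2, 0.3, -0.3]
grip_width: 0.024
finger_force: 30.0
```

Request:
{"name": "apply_moves", "arguments": {
  "moves": [0,0,0,0,0,0,0,0,0,0,0,0,0,0,-3,0,0,0,-4,0,0,0,-4,0,0,0,0,0],
  "grip": 3
}}

```text
time: 8.82
position: [0.4737, -0.1381, 0.1322]
orientation: [0.703, 0.711, 0.002, 0.004]
contact_force: [0.6, -0.3, -0.1]
grip_width: 0.0301
finger_force: 0.0
```

Run:
```python
from h import *
m,p,d=snap('wrist','w3.png')
near(.535,.439,.05); goto(.535,.439,.10,-25)
```

```text
0.5351 0.4392 size 0.024 0.073 long@64.3 z 0.025
shift [57.53  7.08  2.8 ] turn 25.6 | at [ 0.4706 -0.1371  0.1282] yang 0.6 F [-0.1 -0.8 -0.3] w 0.0300 t 8.925
```

View pics/w3.png

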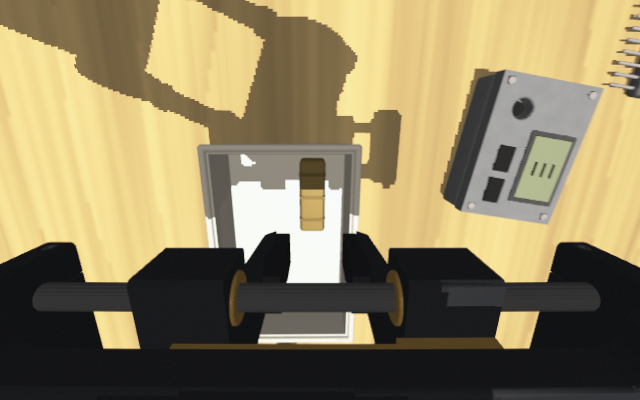

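The first bar is in the tub at (312,195), lying straight.

Request:
{"name": "apply_moves", "arguments": {
  "moves": [4.8,0.59,0,0,4.8,0.59,0,0,4.8,0.59,0,0,4.8,0.59,0,0,4.8,0.59,0,0,4.8,0.59,0,0,4.8,0.59,0,0,4.8,0.59,0,0,4.8,0.59,0,0,4.8,0.59,0,0,4.77,0.59,0,0,4.77,0.59,0,0,0,0,2,8.6,0,0,2,8.6,0,0,2,8.6,0,0,0,0],
  "grip": 5.4
}}

```text
time: 10.92
position: [0.5318, 0.4372, 0.063]
orientation: [0.844, 0.537, -0.004, 0.0]
contact_force: [-0.2, -1.1, -0.2]
grip_width: 0.054
finger_force: 0.0
```

```bash
cat >> h.py <<'E'
def wlook(x,y,r=.05,f=None):
    m,p,d=snap('wrist',f);w=cloud(m,d);z=w[...,2]
    n,l,s,c=cv2.connectedComponentsWithStats(((z>.012)&(z<.06)).astype(np.uint8))
    for i in range(1,n):
        if s[i,4]<300: continue
        q=w[l==i][:,:2].astype(np.float32);(cx,cy),(a,b),an=cv2.minAreaRect(q)
        if a>b: an+=90;a,b=b,a
        if np.hypot(cx-x,cy-y)<r: print('wrist: %.4f %.4f size %.3f %.3f long@%.1f'%(cx,cy,a,b,(an+90)%180))
E
python3 - <<'E'
from h import *
wlook(.535,.439); goto(.535,.438,.003,-25)
E
```

```text
wrist: 0.5352 0.4379 size 0.025 0.070 long@65.1
shift [0.12 0.2  6.18] turn 0.0 | at [0.5329 0.438  0.0648] yang -25.0 F [ 0.8 -1.3  0.2] w 0.0541 t 10.975
```

Request:
{"name": "apply_moves", "arguments": {
  "moves": [0.12,0.15,3,0,0,0,3.1,0,0,0,0,0]
}}

```text
time: 11.35
position: [0.5345, 0.4381, 0.0041]
orientation: [0.844, 0.537, -0.003, 0.0]
contact_force: [-0.2, 0.1, -1.0]
grip_width: 0.0538
finger_force: 0.0
```

Request:
{"name": "apply_moves", "arguments": {
  "moves": [0,0,0,0,0,0,0,0,0,0,0,0,0,0,0,0,0,0,0,0,0,0,-4,0,0,0,-4,0,0,0,-4,0,-4.81,1.69,0,0,-4.81,1.69,0,0,-4.81,1.69,0,0,-4.81,1.69,0,0],
  "grip": 1.2
}}

```text
time: 12.85
position: [0.5152, 0.2352, 0.1264]
orientation: [0.844, 0.536, -0.0, 0.0]
contact_force: [0.3, -0.8, 0.4]
grip_width: 0.0236
finger_force: 30.0
```

Run:
```python
from h import *
near(.446,-.179,.05); near(.405,-.361,.08);goto(.470,-.2216,.10,0.6)
```

```text
0.4468 -0.1795 size 0.131 0.189 long@90.5 z 0.061
0.4716 -0.1368 size 0.024 0.068 long@90.2 z 0.030
0.4329 -0.3610 size 0.025 0.069 long@71.7 z 0.025
shift [-42.93  15.44   2.71] turn -25.9 | at [0.5143 0.2325 0.1258] yang -25.3 F [0.1 0.8 0.2] w 0.0237 t 12.95
```

Request:
{"name": "apply_moves", "arguments": {
  "moves": [-4.77,1.71,0,0,-4.77,1.71,0,0,-4.77,1.71,0,0,-4.77,1.71,0,0,-4.77,1.71,0,0,-4.77,1.71,0,0,-4.77,1.71,0,0,-4.77,1.71,0,0,-4.77,1.71,0,0,0,0,1,-8.7,0,0,1,-8.7,0,0,1,-8.5,0,0,0,0]
}}

```text
time: 14.58
position: [0.4724, -0.2165, 0.0957]
orientation: [0.703, 0.711, -0.0, -0.001]
contact_force: [-0.9, 0.4, -0.9]
grip_width: 0.0237
finger_force: 30.0
```

Run:
```python
from h import *
goto(.470,-.2216,.016,0.6);goto(.470,-.2216,.016,0.6)
```

```text
shift [-0.52 -0.23  7.97] turn 0.1 | at [ 0.4724 -0.2165  0.0957] yang 0.7 F [-0.9  0.4 -0.9] w 0.0237 t 14.575
shift [-0.52 -0.23  7.97] turn 0.1 | at [ 0.4724 -0.2165  0.0957] yang 0.7 F [-0.9  0.4 -0.9] w 0.0237 t 14.575
```

Request:
{"name": "apply_moves", "arguments": {
  "moves": [-0.5,-0.2,0,0,0,0,3,0,0,0,3,0,0,0,2,0,0,0,0,0]
}}

```text
time: 15.2
position: [0.4698, -0.2218, 0.0156]
orientation: [0.703, 0.711, -0.0, -0.001]
contact_force: [-1.0, 0.9, 0.1]
grip_width: 0.0238
finger_force: 30.0
```

Request:
{"name": "apply_moves", "arguments": {
  "moves": [0,0,0,0,0,0,0,0,0,0,0,0,0,0,-3,0,0,0,-4,0,0,0,-4,0,-4.65,-1.2,0,0,-4.65,-1.2,0,0,-4.65,-1.2,0,0,0,0,1,9.3,0,0,1,9.3,0,0,0,0],
  "grip": 3
}}

```text
time: 16.7
position: [0.436, -0.3619, 0.1062]
orientation: [0.808, 0.589, -0.0, -0.001]
contact_force: [-0.2, -0.1, 0.6]
grip_width: 0.0296
finger_force: 0.0
```

Run:
```python
from h import *
near(.446,-.179,.06);wlook(.433,-.361); goto(.433,-.361,.003,-18)
```

```text
0.4467 -0.1797 size 0.131 0.189 long@90.6 z 0.061
0.4719 -0.1370 size 0.024 0.068 long@89.6 z 0.029
wrist: 0.4339 -0.3648 size 0.025 0.070 long@72.6
shift [ 0.   -0.4  10.42] turn 0.3 | at [ 0.4368 -0.3622  0.1072] yang -17.7 F [-0.1  0.6 -0.8] w 0.0300 t 16.8
```

Request:
{"name": "apply_moves", "arguments": {
  "moves": [-0.1,-0.3,3.5,0,0,0,3.5,0,0,0,3.4,0,0,0,0,0],
  "grip": 5.4
}}

```text
time: 17.3
position: [0.4341, -0.3624, 0.0025]
orientation: [0.807, 0.59, 0.0, 0.0]
contact_force: [-0.2, 0.1, -0.1]
grip_width: 0.054
finger_force: 0.0
```

Request:
{"name": "apply_moves", "arguments": {
  "moves": [0,0,0,0,0,0,0,0,0,0,0,0,0,0,0,0,0,0,0,0,0,0,-4,0,0,0,-4,0,0,0,-4,0,4.32,-1.8,0,0,4.32,-1.8,0,0,4.32,-1.8,0,0,0,0,1,-9.3,0,0,1,-9.3,0,0,0,0],
  "grip": 1.2
}}

```text
time: 19.05
position: [0.4209, -0.2216, 0.1018]
orientation: [0.703, 0.711, -0.0, -0.001]
contact_force: [0.2, 0.3, -0.5]
grip_width: 0.0235
finger_force: 30.0
```

Run:
```python
from h import *
snap('top','t3.png'); p=cv2.imread('pics/t3.png')[150:310,200:470];cv2.imwrite('pics/c3.png',cv2.resize(p,None,fx=2.5,fy=2.5))
goto(.4225,-.2216,.016,0.6)
```

```text
shift [0.04 0.12 8.63] turn -0.0 | at [ 0.4214 -0.222   0.1023] yang 0.6 F [-0.1 -0.3 -0.5] w 0.0237 t 19.1
```

View pics/c3.png

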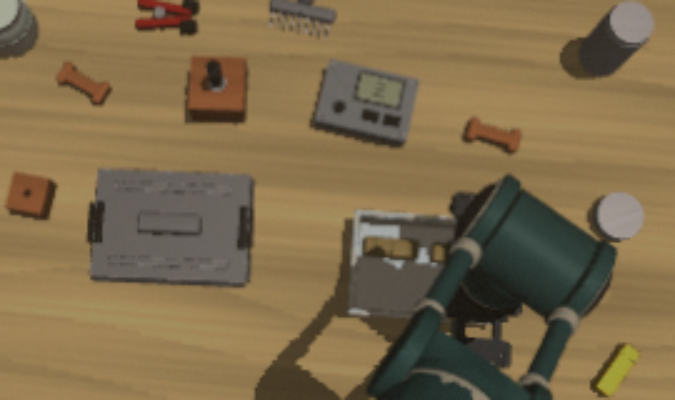

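Request:
{"name": "apply_moves", "arguments": {
  "moves": [0,0.25,3,0,0,0,3,0,0,0,2.5,0,0,0,0,0]
}}

```text
time: 19.6
position: [0.4227, -0.2216, 0.0162]
orientation: [0.703, 0.711, -0.001, -0.002]
contact_force: [0.3, -0.2, -0.4]
grip_width: 0.0236
finger_force: 30.0
```

Request:
{"name": "apply_moves", "arguments": {
  "moves": [0,0,0,0,0,0,0,0,0,0,0,0,0,0,-3,0,0,0,-4,0,0,0,-4,0,0,0,0,0],
  "grip": 2.9
}}

```text
time: 20.48
position: [0.4273, -0.224, 0.1321]
orientation: [0.703, 0.712, 0.001, 0.004]
contact_force: [-0.6, -0.6, 0.0]
grip_width: 0.0287
finger_force: 0.0
```

Run:
```python
from h import *
near(.446,-.179,.06);near(.632,-.258,.06); goto(.632,-.258,.10,-11)
```

```text
0.4467 -0.1500 size 0.130 0.131 long@0.4 z 0.061
0.4716 -0.1370 size 0.024 0.067 long@90.2 z 0.031
0.4701 -0.1998 size 0.023 0.025 long@172.3 z 0.029
0.6313 -0.2583 size 0.031 0.070 long@76.5 z 0.025
shift [-3.83 20.7   2.85] turn 11.7 | at [ 0.4245 -0.2224  0.1282] yang 0.7 F [-0.2  0.6 -0.3] w 0.0285 t 20.575
```

Request:
{"name": "apply_moves", "arguments": {
  "moves": [-0.77,4.13,0,0,-0.77,4.13,0,0,-0.77,4.13,0,0,-0.77,4.13,0,0,-0.77,4.13,0,0,0,0,2,7,0,0,2,6.5,0,0,0,0],
  "grip": 5.4
}}

```text
time: 21.58
position: [0.6282, -0.2566, 0.0829]
orientation: [0.781, 0.625, -0.002, -0.004]
contact_force: [-0.2, 0.1, 0.0]
grip_width: 0.0541
finger_force: 0.0
```

Run:
```python
from h import *
wlook(.632,-.258); goto(.6315,-.259,.003,-12.5)
```

```text
wrist: 0.6324 -0.2627 size 0.031 0.069 long@78.3
shift [-0.14  0.29  8.17] turn -0.1 | at [ 0.6293 -0.2572  0.0848] yang -12.6 F [-0.1  0.7  0.2] w 0.0541 t 21.625
```

Request:
{"name": "apply_moves", "arguments": {
  "moves": [-0.3,0.3,3,0,0,0,3,0,0,0,2.1,0,0,0,0,0]
}}

```text
time: 22.12
position: [0.6319, -0.261, 0.0048]
orientation: [0.781, 0.624, -0.001, -0.002]
contact_force: [-0.1, -0.4, -0.7]
grip_width: 0.0537
finger_force: 0.0
```

Request:
{"name": "apply_moves", "arguments": {
  "moves": [0,0,0,0,0,0,0,0,0,0,0,0,0,0,0,0,0,0,0,0,0,0,-4,0,0,0,-4,0,0,0,-4,0,1.47,-4.6,0,0,1.47,-4.6,0,0,1.47,-4.6,0,0,1.47,-4.6,0,0,1.47,-4.6,0,0,0,0,1,-6.6,0,0,1,-6.6,0,0,0,0],
  "grip": 1
}}

```text
time: 24.12
position: [0.4245, -0.1388, 0.106]
orientation: [0.705, 0.709, -0.0, -0.001]
contact_force: [0.7, 0.1, -0.7]
grip_width: 0.0177
finger_force: 30.0
```

Run:
```python
from h import *
near(.446,-.179,.06);goto(.4235,-.138,.016,0.6)
```

```text
shift [ 0.1  -0.15  9.05] turn -0.3 | at [ 0.425  -0.1391  0.1065] yang 0.3 F [ 0.3 -0.6 -0.6] w 0.0178 t 24.175
```

Request:
{"name": "apply_moves", "arguments": {
  "moves": [0.1,-0.1,3,0,0,0,3,0,0,0,3,0,0,0,0,0]
}}

```text
time: 24.68
position: [0.4225, -0.1375, 0.015]
orientation: [0.705, 0.709, -0.001, -0.002]
contact_force: [-0.1, 0.4, 0.0]
grip_width: 0.0177
finger_force: 30.0
```

Request:
{"name": "apply_moves", "arguments": {
  "moves": [0,0,0,0,0,0,0,0,0,0,0,0,0,0,-3,0,0,0,-4,0,0,0,-6,0,0,0,-5,0,0,0,0,0],
  "grip": 2.5
}}

```text
time: 25.68
position: [0.4279, -0.1396, 0.2026]
orientation: [0.704, 0.71, 0.002, 0.005]
contact_force: [0.2, 0.2, 0.1]
grip_width: 0.025
finger_force: 0.0
```

Run:
```python
from h import *
near(.446,-.179,.06);near(.651,.283,.06); goto(.651,.283,.10,-25)
```

```text
0.6522 0.2836 size 0.030 0.069 long@65.6 z 0.025
shift [41.96 22.94  9.76] turn 25.4 | at [ 0.4247 -0.1383  0.1975] yang 0.4 F [-0.6  0.  -0.4] w 0.0248 t 25.775
```

Request:
{"name": "apply_moves", "arguments": {
  "moves": [4.2,2.3,0,0,4.2,2.3,0,0,4.2,2.3,0,0,4.2,2.3,0,0,4.2,2.3,0,0,4.2,2.3,0,0,4.2,2.3,0,0,4.2,2.3,0,0,4.2,2.3,0,0,4.2,2.3,0,0,0,0,3.5,8.3,0,0,3.5,8.3,0,0,3.5,8.3,0,0,0,0],
  "grip": 5.4
}}

```text
time: 27.52
position: [0.6464, 0.2817, 0.0847]
orientation: [0.84, 0.542, -0.006, -0.001]
contact_force: [-0.7, -0.9, -0.2]
grip_width: 0.0536
finger_force: 0.0
```

Run:
```python
from h import *
wlook(.651,.283); goto(.652,.283,.003,-24.5)
```

```text
wrist: 0.6546 0.2826 size 0.030 0.069 long@65.7
shift [0.23 0.35 8.48] turn 0.2 | at [0.6485 0.2825 0.0878] yang -24.3 F [ 0.9 -0.6 -0.8] w 0.0538 t 27.575
```

Request:
{"name": "apply_moves", "arguments": {
  "moves": [0.25,0.45,3,0,0,0,3,0,0,0,2.4,0,0,0,0,0]
}}

```text
time: 28.08
position: [0.6547, 0.2833, 0.0058]
orientation: [0.841, 0.542, -0.002, -0.0]
contact_force: [0.2, -0.2, -0.7]
grip_width: 0.0541
finger_force: 0.0
```

Request:
{"name": "apply_moves", "arguments": {
  "moves": [0,0,0,0,0,0,0,0,0,0,0,0,0,0,0,0,0,0,0,0,0,0,-4.5,0,0,0,-4.5,0,0,0,-4.5,0,0,0,-4.5,0],
  "grip": 1
}}

```text
time: 29.2
position: [0.6559, 0.2838, 0.1887]
orientation: [0.841, 0.541, -0.0, -0.0]
contact_force: [0.4, 0.1, -1.3]
grip_width: 0.0176
finger_force: 30.0
```

Request:
{"name": "apply_moves", "arguments": {
  "moves": [-4.95,0.19,0,0,-4.95,0.19,0,0,-4.95,0.19,0,0,-4.95,0.19,0,0,-4.95,0.19,0,0,-4.95,0.19,0,0,-4.95,0.19,0,0,-4.95,0.19,0,0,-4.95,0.19,0,0,-4.95,0.19,0,0,-4.95,0.19,0,0,0,0,1,9.4,0,0,1,9.4,0,0,1,9.4,0,0,1,9.4,0,0,1,9.4,0,0,1,9.4,0,0,1,9.3,0,0,0,0]
}}

```text
time: 31.58
position: [0.449, -0.2198, 0.1167]
orientation: [1.0, -0.0, -0.001, -0.001]
contact_force: [0.7, -0.6, -1.4]
grip_width: 0.0177
finger_force: 30.0
```

Run:
```python
from h import *
near(.446,-.179,.06);goto(.447,-.222,.037,-90)
```

```text
0.4262 -0.1367 size 0.028 0.067 long@94.7 z 0.030
0.4194 -0.2143 size 0.017 0.033 long@93.3 z 0.131
shift [-0.24  0.19  8.03] turn 0.0 | at [ 0.4495 -0.2201  0.1173] yang -90.0 F [-1.4  0.1 -0.2] w 0.0174 t 31.625
```

Request:
{"name": "apply_moves", "arguments": {
  "moves": [-0.2,0.2,3,0,0,0,3,0,0,0,1.9,0,0,0,0,0]
}}

```text
time: 32.12
position: [0.4468, -0.2217, 0.0377]
orientation: [1.0, -0.0, -0.001, -0.001]
contact_force: [0.3, -0.7, 0.2]
grip_width: 0.0177
finger_force: 30.0
```

Request:
{"name": "apply_moves", "arguments": {
  "moves": [0,0,0,0,0,0,0,0,0,0,0,0,0,0,-3,0,0,0,-5,0,0,0,-5,0,4,0,0,0,4,0,0,0,0,0,0,0],
  "grip": 2.5
}}

```text
time: 33.25
position: [0.5303, -0.2227, 0.1696]
orientation: [1.0, -0.001, 0.001, 0.0]
contact_force: [0.1, 0.8, -0.0]
grip_width: 0.0255
finger_force: 0.0
```

Run:
```python
from h import *
near(.446,-.179,.06);near(.475,.145,.08);goto(.475,.145,.15,0)
m,p,d=snap('wrist','w5.png')
```

```text
0.4465 -0.1260 size 0.082 0.131 long@180.0 z 0.061
0.4715 -0.1281 size 0.024 0.051 long@89.9 z 0.030
0.4252 -0.1273 size 0.028 0.047 long@94.0 z 0.029
0.4752 0.1459 size 0.141 0.212 long@92.6 z 0.029
shift [ -5.32 -36.72   1.87] turn -90.1 | at [ 0.5275 -0.2223  0.1685] yang -90.1 F [ 0.2  0.1 -0.8] w 0.0252 t 33.35
```

View pics/w5.png

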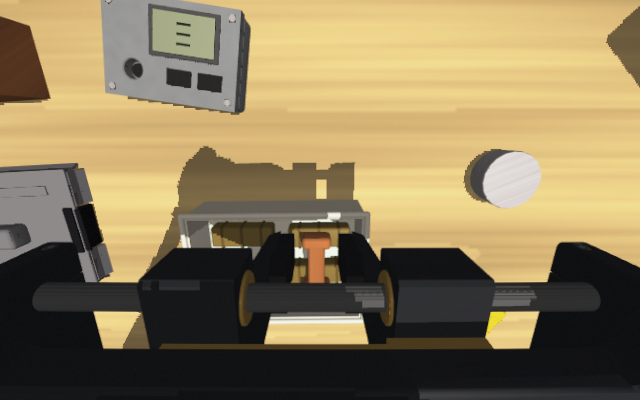

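All five chews are in the tub, with the last bone lying across on top at (315,250). Next is the lid.

Request:
{"name": "apply_moves", "arguments": {
  "moves": [-0.66,-4.6,0,0,-0.66,-4.6,0,0,-0.66,-4.6,0,0,-0.66,-4.6,0,0,-0.66,-4.6,0,0,-0.66,-4.6,0,0,-0.66,-4.6,0,0,-0.66,-4.6,0,0,0,0,0.4,-10.3,0,0,0.4,-10.3,0,0,0.4,-10.3,0,0,0.4,-10.3,0,0,0.4,-10.3,0,0,0.4,-10.3,0,0,0.4,-10.3,0,0,0.4,-10.3,0,0,0.4,-10.3,0,0,0,0],
  "grip": 5.4
}}

```text
time: 35.65
position: [0.4748, 0.1449, 0.1322]
orientation: [0.692, 0.722, -0.001, -0.0]
contact_force: [-0.0, -0.3, 0.4]
grip_width: 0.054
finger_force: 0.0
```

```bash
cat >> h.py <<'E'
def handle(cam,x,y,z0,z1,r=.075):
    m,p,d=snap(cam);w=cloud(m,d);z=w[...,2]
    k=((z>z0)&(z<z1)&(np.hypot(w[...,0]-x,w[...,1]-y)<r)).astype(np.uint8)
    n,l,s,c=cv2.connectedComponentsWithStats(k)
    if n<2: print(cam,'none');return
    i=1+np.argmax(s[1:,4]);q=w[l==i];(cx,cy),(a,b),an=cv2.minAreaRect(q[:,:2].astype(np.float32))
    if a>b: an+=90;a,b=b,a
    print(cam,'%.4f %.4f size %.3f %.3f long@%.1f z %.4f n %d'%(cx,cy,a,b,(an+90)%180,np.median(q[:,2]),len(q)))
E
python3 - <<'E'
from h import *
f=np.load('top0.npz');w=cloud(f,f['d']);z=w[...,2]
k=(z>.041)&(z<.055)&(np.hypot(w[...,0]-.475,w[...,1]-.146)<.075)
print(cv2.minAreaRect(w[k][:,:2].astype(np.float32)),k.sum())
near(.446,-.179,.05)
handle('wrist',.475,.146,.039,.055); handle('wrist',.475,.146,.018,.055,.13);goto(.475,.146,.027,2.4)
E
```

```text
((0.4747718274593353, 0.14503364264965057), (0.022772474214434624, 0.0790003091096878), 5.113284111022949) 186
0.4465 -0.1795 size 0.131 0.189 long@90.6 z 0.061
0.4720 -0.1368 size 0.024 0.067 long@89.9 z 0.030
0.4453 -0.2187 size 0.029 0.070 long@0.3 z 0.050
0.4248 -0.1383 size 0.029 0.070 long@91.6 z 0.029
wrist 0.4749 0.1441 size 0.024 0.079 long@92.9 z 0.0459 n 2317
wrist 0.4746 0.1499 size 0.140 0.198 long@92.7 z 0.0244 n 27187
shift [ 0.08 -0.07 10.59] turn -0.0 | at [0.4758 0.1453 0.1329] yang 2.4 F [-0.2 -0.2 -0.1] w 0.0538 t 35.8
```

Request:
{"name": "apply_moves", "arguments": {
  "moves": [0,0,3.5,-0.4,0,0,3.5,0,0,0,3.4,0,0,0,0,0]
}}

```text
time: 36.3
position: [0.4745, 0.1451, 0.0271]
orientation: [0.689, 0.725, -0.002, -0.001]
contact_force: [-0.0, 0.7, 0.9]
grip_width: 0.0539
finger_force: 0.0
```

Request:
{"name": "apply_moves", "arguments": {
  "moves": [0,0,0,0,0,0,0,0,0,0,0,0,0,0,0,0,0,0,0,0,0,0,0,0],
  "grip": 1.2
}}

```text
time: 37.05
position: [0.4764, 0.1457, 0.0296]
orientation: [0.689, 0.725, 0.0, 0.0]
contact_force: [-2.3, -0.8, 5.5]
grip_width: 0.0236
finger_force: 30.0
```

Request:
{"name": "apply_moves", "arguments": {
  "moves": [0,0,-3,0,0,0,-4,0,0,0,-4,0,0,0,0,0]
}}

```text
time: 37.55
position: [0.4789, 0.1463, 0.1421]
orientation: [0.689, 0.725, 0.003, 0.002]
contact_force: [0.5, -0.2, -1.9]
grip_width: 0.0236
finger_force: 30.0
```

Run:
```python
from h import *
near(.446,-.179,.05)
handle('wrist',.475,.146,.10,.3); handle('wrist',.475,.146,.07,.3,.14);goto(.4466,-.1796,.138,0.6)
```

```text
0.4467 -0.1796 size 0.130 0.189 long@90.3 z 0.061
0.4716 -0.1368 size 0.024 0.068 long@90.9 z 0.029
0.4248 -0.1383 size 0.029 0.070 long@91.7 z 0.030
wrist 0.4702 0.1493 size 0.138 0.149 long@61.4 z 0.2232 n 100004
wrist 0.4759 0.1599 size 0.173 0.179 long@93.4 z 0.2170 n 135434
shift [-32.3   -4.5   -0.06] turn 2.3 | at [0.4749 0.1453 0.1372] yang 2.9 F [-0.1  0.1 -2.7] w 0.0237 t 37.7
```

Request:
{"name": "apply_moves", "arguments": {
  "moves": [-4.61,-0.64,0,0,-4.61,-0.64,0,0,-4.61,-0.64,0,0,-4.61,-0.64,0,0,-4.61,-0.64,0,0,-4.61,-0.64,0,0,-4.61,-0.64,0,0,0,0,0,2.3,0,0,0,0,0,0,0,0]
}}

```text
time: 38.95
position: [0.447, -0.1782, 0.1373]
orientation: [0.703, 0.711, -0.0, -0.001]
contact_force: [-0.2, 0.0, -1.5]
grip_width: 0.0236
finger_force: 30.0
```

Run:
```python
from h import *
snap('side','s6.png');p=cv2.imread('pics/s6.png')[130:280,280:440];cv2.imwrite('pics/c6.png',cv2.resize(p,None,fx=4,fy=4))
goto(.4466,-.1796,.09,0.5)
m,p,d=snap('side');w=cloud(m,d)
for u,v in((345,180),(380,180)): pass
k=(w[...,2]>.12)&(w[...,2]<.145)&(abs(w[...,0]-.4466)<.09)&(abs(w[...,1]+.18)<.12)
q=w[k];print(len(q), [np.percentile(q[:,i],[0.5,99.5]).round(3) for i in range(3)])
```

```text
shift [-0.15 -0.07  4.77] turn 0.2 | at [ 0.4473 -0.1782  0.1377] yang 0.7 F [-0.3 -0.2 -1.3] w 0.0235 t 39.0
983 [array([0.376, 0.515]), array([-0.279, -0.073]), array([0.121, 0.143])]
```

View pics/c6.png

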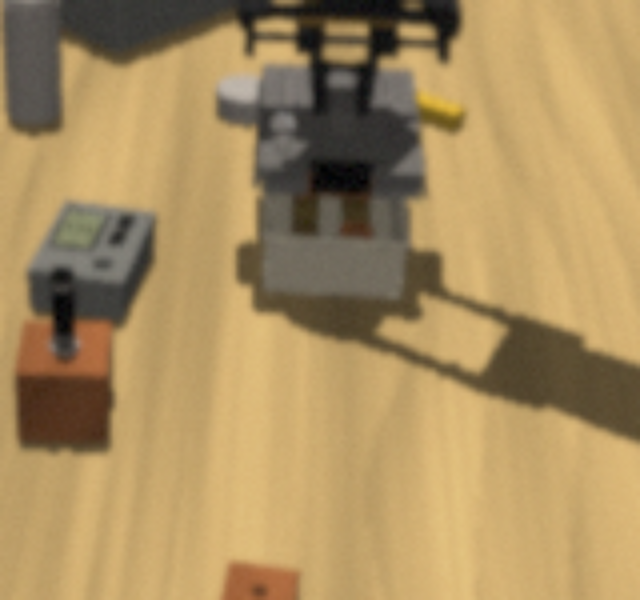

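The lid is held level over the tub, about 2–3 mm to +y of it. I'll correct that and lower it gently.

Request:
{"name": "apply_moves", "arguments": {
  "moves": [-0.2,-0.05,2,0,0,0,2,0,0,0,1.2,0,0,0,0.5,0,0,0,0,0]
}}

```text
time: 39.67
position: [0.4474, -0.1805, 0.0817]
orientation: [0.703, 0.711, 0.0, -0.0]
contact_force: [-0.9, 2.0, -0.5]
grip_width: 0.0238
finger_force: 30.0
```

Request:
{"name": "apply_moves", "arguments": {
  "moves": [0,0,0.3,0,0,0,0.2,0,0,0,0,0]
}}

```text
time: 40.05
position: [0.4483, -0.1813, 0.0776]
orientation: [0.703, 0.711, 0.0, 0.001]
contact_force: [-0.2, 0.7, 4.2]
grip_width: 0.0238
finger_force: 30.0
```

Contact has begun at 4 N. I'll keep pressing in small steps.

Request:
{"name": "apply_moves", "arguments": {
  "moves": [0,0,0.2,0,0,0,0.2,0,0,0,0,0]
}}

```text
time: 40.42
position: [0.448, -0.181, 0.0729]
orientation: [0.703, 0.711, 0.0, 0.0]
contact_force: [0.7, 3.1, 2.4]
grip_width: 0.0237
finger_force: 30.0
```

Request:
{"name": "apply_moves", "arguments": {
  "moves": [0,0,0.2,0,0,0,0.2,0,0,0,0,0]
}}

```text
time: 40.8
position: [0.4477, -0.1807, 0.0696]
orientation: [0.703, 0.711, 0.0, -0.0]
contact_force: [-2.7, 4.5, 10.8]
grip_width: 0.024
finger_force: 30.0
```

Request:
{"name": "apply_moves", "arguments": {
  "moves": [0,0,0.2,0,0,0,0.2,0,0,0,0,0]
}}

```text
time: 41.18
position: [0.4478, -0.1811, 0.0689]
orientation: [0.703, 0.711, -0.0, -0.0]
contact_force: [-12.7, 9.1, 35.0]
grip_width: 0.0239
finger_force: 30.0
```

Request:
{"name": "apply_moves", "arguments": {
  "moves": [0,0,0.1,0,0,0,0,0]
}}

```text
time: 41.42
position: [0.4477, -0.1813, 0.0686]
orientation: [0.703, 0.711, -0.0, -0.0]
contact_force: [-14.5, 8.8, 40.9]
grip_width: 0.0237
finger_force: 30.0
```

Request:
{"name": "apply_moves", "arguments": {
  "moves": [0,0,-0.2,0,0,0,0,0,0,0,0,0,0,0,0,0,0,0,-3,0,0,0,-4,0,0,0,-5,0,0,5,0,0,0,5,0,0,0,5,0,0,0,0,0,0],
  "grip": 5
}}

```text
time: 42.8
position: [0.6, -0.1791, 0.1844]
orientation: [0.703, 0.712, -0.0, -0.0]
contact_force: [-0.6, 0.9, 0.2]
grip_width: 0.05
finger_force: 0.0
```

```bash
cat > lid.py <<'E'
from h import *
for n in('wrist','top','side'):
    m,p,d=snap(n,n+'_lid%d.png'%int(env.get_state()['time']*10));w=cloud(m,d)
    k=(abs(w[...,0]-.4467)<.06)&(abs(w[...,1]+.18)<.085)&(w[...,2]>.04)&(w[...,2]<.078)
    q=w[k]
    if len(q)<200: print(n,len(q));continue
    for _ in range(3):
        c,*_=np.linalg.lstsq(np.c_[q[:,:2]-[.4467,-.18],np.ones(len(q))],q[:,2],rcond=None)
        r=q[:,2]-np.c_[q[:,:2]-[.4467,-.18],np.ones(len(q))]@c; q=q[abs(r)<.003]
    kk=(w[...,2]>.08)&(w[...,2]<.095)&(abs(w[...,0]-.4467)<.06)&(abs(w[...,1]+.18)<.085);
    print(n,'plate z %.4f slopes %.4f %.4f n %d'%(c[2],c[0],c[1],len(q)), 'handle',np.median(w[kk],0).round(4) if kk.any() else None)
E
python3 lid.py; python3 -c "
from h import *
near(.446,-.18,.06);goto(.446,-.18,.1,0)"
```

```text
wrist plate z 0.0644 slopes 0.0019 -0.0026 n 15127 handle [ 0.4512 -0.1793  0.0857]
top 63
side plate z 0.0625 slopes -0.0004 0.0023 n 597 handle [ 0.4447 -0.1761  0.0839]
shift [  0.08 -15.     8.53] turn 0.6 | at [ 0.5962 -0.1792  0.1851] yang 0.6 F [-0.1  0.4  0.4] w 0.0498 t 43.0
```

The lid plate is at z = 0.064 and level, so it is snapped home. Next is the stylus.

Request:
{"name": "apply_moves", "arguments": {
  "moves": [3.4,1.2,-1,0,3.4,1.2,-1,0,3.4,1.2,-1,0,3.4,1.2,-1,0,3.4,1.2,-1,0,0,0,0,0,0,0,0,0]
}}

```text
time: 43.88
position: [0.6544, -0.0093, 0.2356]
orientation: [0.703, 0.711, -0.0, 0.0]
contact_force: [0.4, -0.7, -0.9]
grip_width: 0.0498
finger_force: 0.0
```

```bash
cat > well.py <<'E'
from h import *
def counter(cam='wrist',f=None):
    m,p,d=snap(cam,f);w=cloud(m,d)
    k=(abs(w[...,2]-.043)<.006)&(abs(w[...,0]-.657)<.09)&(abs(w[...,1]+.092)<.1)
    k=cv2.morphologyEx(k.astype(np.uint8),cv2.MORPH_OPEN,np.ones((3,3)))
    q=w[k>0];r=cv2.minAreaRect(q[:,:2].astype(np.float32));print(cam,'counter',r,np.median(q[:,2]))
    # well: dark round blob within the top face
    hull=np.zeros_like(k);cv2.fillPoly(hull,[cv2.convexHull(np.argwhere(k)[:,::-1].astype(np.int32))],1)
    g=cv2.cvtColor(p,cv2.COLOR_RGB2GRAY)
    b=((g<70)&(hull>0)).astype(np.uint8);n,l,s,c=cv2.connectedComponentsWithStats(b)
    for i in range(1,n):
        if s[i,4]>30:
            e=plane(m,s[i,0]+s[i,2]/2-.5,s[i,1]+s[i,3]/2-.5,.042);print(' blob',s[i],e.round(4))
if __name__=='__main__':
    counter(f='w7.png')
    handle('wrist',.655,.101,.10,.16,.05);handle('wrist',.655,.101,.055,.0725,.06)
    handle('top',.655,.101,.12,.15,.05)
    goto(.655,.101,.16,0)
E
python3 well.py
```

```text
wrist counter ((0.6571314334869385, -0.09350457787513733), (0.12064983695745468, 0.0851101279258728), 81.5192642211914) 0.04256946157527189
 blob [302 209  12  11  86] [ 0.6448 -0.0569  0.042 ]
 blob [296 236  12  15 137] [ 0.6369 -0.098   0.042 ]
 blob [293 255  11  14 130] [ 0.6321 -0.1256  0.042 ]
wrist 0.6555 0.0998 size 0.018 0.018 long@12.4 z 0.1348 n 475
wrist 0.6556 0.1004 size 0.070 0.071 long@93.1 z 0.0651 n 4181
top none
shift [11.08  0.13  7.52] turn 0.6 | at [ 0.6548 -0.0098  0.2353] yang 0.6 F [0.2 0.5 0.2] w 0.0497 t 44.075
```

View pics/w7.png

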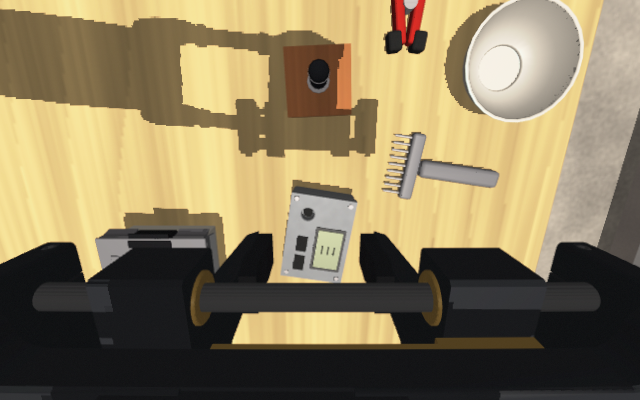

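The stylus is at (318,72), standing in the larger block. The reset well is at (307,213), which is about (0.6445, −0.057) in the world.

Request:
{"name": "apply_moves", "arguments": {
  "moves": [3.7,0,0,0.5,3.7,0.05,0,0,3.6,0,0,0,0,0,3,0,0,0,3,0,0,0,0,0,0,0,0,0]
}}

```text
time: 44.95
position: [0.6559, 0.1008, 0.1765]
orientation: [0.706, 0.708, 0.0, 0.0]
contact_force: [-0.6, 0.3, 1.3]
grip_width: 0.0499
finger_force: 0.0
```

```bash
python3 -c "
from h import *
goto(.6556,.1,.083,0);eyes.camera('top');goto(.6556,.1,.083,0);eyes.camera('top');goto(.6556,.1,.083,0)"
```

```text
shift [-0.08 -0.04  9.35] turn 0.1 | at [0.6559 0.1008 0.1765] yang 0.1 F [-0.6  0.3  1.3] w 0.0499 t 44.95
shift [-0.1  -0.1   9.43] turn 0.1 | at [0.6564 0.101  0.1773] yang 0.1 F [0.4 0.2 0.6] w 0.0498 t 45.0
shift [-0.11 -0.13  9.46] turn 0.1 | at [0.6566 0.1011 0.1777] yang 0.1 F [0.3 0.6 0.3] w 0.0499 t 45.05
```

Request:
{"name": "apply_moves", "arguments": {
  "moves": [-0.1,-0.08,3,0,0,0,3,0,0,0,2,0,0,0,1.4,0,0,0,0,0,0,0,0,0]
}}

```text
time: 45.8
position: [0.6555, 0.1005, 0.0828]
orientation: [0.706, 0.708, 0.001, 0.001]
contact_force: [0.2, -0.2, -0.2]
grip_width: 0.0495
finger_force: 0.0
```

Request:
{"name": "apply_moves", "arguments": {
  "moves": [0,0,0,0,0,0,0,0,0,0,0,0,0,0,0,0,0,0,0,0,0,0,0,0,0,0,0,0,0,0,0,0],
  "grip": 0.8
}}

```text
time: 46.8
position: [0.6548, 0.1004, 0.082]
orientation: [0.706, 0.708, 0.0, 0.0]
contact_force: [0.2, 0.3, 2.6]
grip_width: 0.0172
finger_force: 30.0
```

```bash
python3 -c "
from h import *
near(.446,-.18,.06)
goto(.6556,.1,.083,0);eyes.camera('top');goto(.6556,.1,.083,0);eyes.camera('top');goto(.6556,.1,.083,0)"
```

```text
0.4482 -0.1803 size 0.141 0.210 long@90.5 z 0.068
shift [-0.04  0.08 -0.1 ] turn 0.1 | at [0.6548 0.1004 0.082 ] yang 0.1 F [-0.1 -0.3  2.3] w 0.0171 t 46.85
shift [-0.04  0.09 -0.11] turn 0.1 | at [0.6547 0.1004 0.0819] yang 0.1 F [-0.2  0.   3.5] w 0.0171 t 46.9
shift [-0.04  0.09 -0.11] turn 0.1 | at [0.6547 0.1004 0.0819] yang 0.1 F [-0.9  0.4  2.7] w 0.0170 t 46.95
```

Request:
{"name": "apply_moves", "arguments": {
  "moves": [0,0,-1,0,0,0,-2,0,0,0,-3,0,0,0,-3,0,0,0,-1,0,-3.9,-0.27,0,0,-3.9,-0.27,0,0,-3.9,-0.27,0,0,-3.9,-0.27,0,0,0,0,3,0,0,0,0,0,0,0,0,0]
}}

```text
time: 48.45
position: [0.6442, -0.0553, 0.1519]
orientation: [0.706, 0.708, -0.0, -0.0]
contact_force: [-0.3, -0.1, 0.0]
grip_width: 0.0168
finger_force: 30.0
```

Run:
```python
from h import *
for n in('side','wrist'):
    m,p,d=snap(n)
    if n=='side':
        a=plane(m,np.array(320.),np.array(200.),.04)
        R=m['R'];c=R@np.array([.6445,-.057,.06])+m['t'];u=m['fx']*c[0]/c[2]+m['cx'];v=m['fy']*c[1]/c[2]+m['cy']
        u,v=int(u),int(v);print(u,v);q=p[v-50:v+40,u-50:u+50,::-1]
        A=cv2.resize(q,(600,540),interpolation=cv2.INTER_CUBIC);cv2.imwrite('pics/s8.png',A)
goto(.6445,-.057,.118,0);goto(.6445,-.057,.118,0)
```

```text
304 190
shift [-0.19 -0.05  3.49] turn 0.2 | at [ 0.645  -0.0551  0.1529] yang 0.2 F [ 0.7 -0.7 -1. ] w 0.0170 t 48.55
shift [-0.19 -0.05  3.49] turn 0.2 | at [ 0.645  -0.0551  0.1529] yang 0.2 F [ 0.7 -0.7 -1. ] w 0.0170 t 48.55
```

View pics/s8.png

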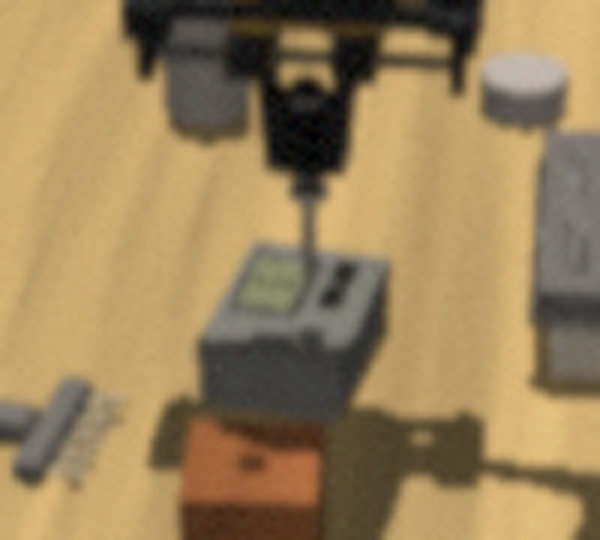

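Run:
```python
from h import *
m=eyes.camera_model('side')
print(plane(m,np.array(254+308/6-.5),np.array(140+262/6-.5),.081), plane(m,np.array(254+317/6-.5),np.array(140+335/6-.5),.042))
```

```text
[ 0.64580602 -0.07217109  0.081     ] [ 0.63915693 -0.05677043  0.042     ]
```

Request:
{"name": "apply_moves", "arguments": {
  "moves": [-0.19,-0.05,1.5,-0.1,0,0,1.5,0,0,0,0.9,0,0,0,0,0,0,0,0,0]
}}

```text
time: 49.18
position: [0.6439, -0.0576, 0.1128]
orientation: [0.706, 0.709, 0.0, 0.0]
contact_force: [0.8, -0.1, -1.3]
grip_width: 0.0175
finger_force: 30.0
```

Request:
{"name": "apply_moves", "arguments": {
  "moves": [0,0,0.2,0,0,0,0.2,0,0,0,0.2,0,0,0,0,0,0,0,0,0]
}}

```text
time: 49.8
position: [0.6437, -0.0576, 0.1067]
orientation: [0.706, 0.709, -0.0, 0.0]
contact_force: [-0.1, -0.0, -1.4]
grip_width: 0.0173
finger_force: 30.0
```

Request:
{"name": "apply_moves", "arguments": {
  "moves": [0,0,0.15,0,0,0,0.15,0,0,0,0,0,0,0,0,0]
}}

```text
time: 50.3
position: [0.644, -0.0576, 0.104]
orientation: [0.706, 0.709, 0.0, 0.0]
contact_force: [0.1, -0.5, 2.4]
grip_width: 0.0175
finger_force: 30.0
```

Request:
{"name": "apply_moves", "arguments": {
  "moves": [0,0,0.1,0,0,0,0.1,0,0,0,0,0,0,0,0,0]
}}

```text
time: 50.8
position: [0.644, -0.0576, 0.102]
orientation: [0.706, 0.709, 0.0, 0.0]
contact_force: [0.4, 0.7, 3.3]
grip_width: 0.0172
finger_force: 30.0
```

Request:
{"name": "apply_moves", "arguments": {
  "moves": [0,0,0.1,0,0,0,0.1,0,0,0,0,0,0,0,0,0]
}}

```text
time: 51.3
position: [0.6442, -0.0576, 0.1013]
orientation: [0.706, 0.709, 0.0, 0.0]
contact_force: [-3.0, 0.6, 9.0]
grip_width: 0.0169
finger_force: 30.0
```

```bash
python3 -c "
from h import *
for i in range(5): eyes.camera('top');s=env.get_state();print(s['contact_force'].round(1),s['position'].round(4))"
```

```text
[-1.8  0.6  9. ] [ 0.6443 -0.0576  0.1013]
[-1.7  0.   8.2] [ 0.6442 -0.0576  0.1013]
[-2.1 -0.8  9.7] [ 0.6443 -0.0576  0.1014]
[-1.4  0.2  9.2] [ 0.6443 -0.0576  0.1013]
[-1.4 -0.5  8.9] [ 0.6443 -0.0576  0.1013]
```

The button is bottomed out at 9 N. Now to take the stylus back to the block.

Request:
{"name": "apply_moves", "arguments": {
  "moves": [0,0,-1.5,0,0,0,-3,0,0,0,-3.5,0,3.95,0.28,0,0,3.95,0.28,0,0,3.95,0.28,0,0,3.9,0.28,0,0,0,0,0,0,0,0,0,0,0,0,0,0]
}}

```text
time: 52.8
position: [0.6541, 0.0988, 0.1795]
orientation: [0.706, 0.708, -0.0, -0.0]
contact_force: [0.1, -0.1, -0.5]
grip_width: 0.0173
finger_force: 30.0
```

Run:
```python
from h import *
for i in range(3): eyes.camera('top');goto(.6553,.1004,.15,0)
m,p,d=snap('side')
c=m['R']@np.array([.655,.1,.09])+m['t'];u=int(m['fx']*c[0]/c[2]+m['cx']);v=int(m['fy']*c[1]/c[2]+m['cy']);print(u,v)
cv2.imwrite('pics/s9.png',cv2.resize(p[v-45:v+45,u-50:u+50,::-1],(600,540),interpolation=cv2.INTER_CUBIC))
```

```text
shift [0.16 0.12 2.96] turn 0.2 | at [0.6541 0.0988 0.1796] yang 0.2 F [ 0.4  0.6 -0.4] w 0.0173 t 52.85
shift [0.16 0.11 2.96] turn 0.2 | at [0.6542 0.0988 0.1796] yang 0.2 F [-0.8 -0.1 -1.4] w 0.0173 t 52.9
shift [0.15 0.11 2.97] turn 0.2 | at [0.6542 0.0989 0.1797] yang 0.2 F [ 0.6 -0.6  0.2] w 0.0170 t 52.95
295 209
```

View pics/s9.png

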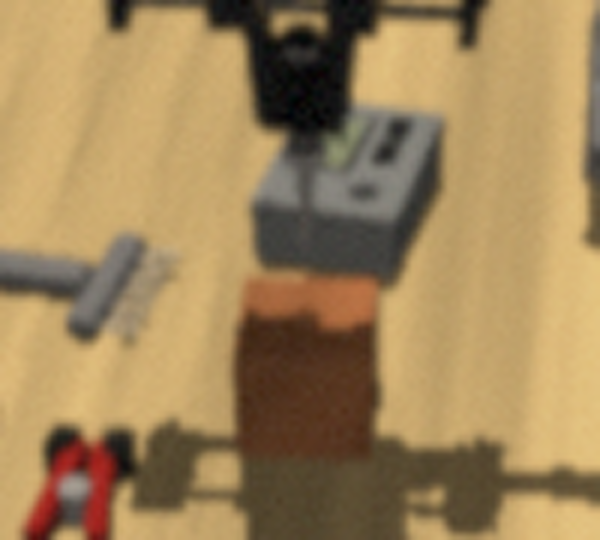

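The stylus is upright above the block at (305,280), and the well on the counter is clear. I'll insert it in steps.

Request:
{"name": "apply_moves", "arguments": {
  "moves": [0.16,0.09,1.5,0,0,0,1.5,0,0,0,1,0,0,0,0.5,0,0,0,0.5,0,0,0,0,0]
}}

```text
time: 53.75
position: [0.655, 0.1016, 0.1294]
orientation: [0.706, 0.709, -0.0, -0.0]
contact_force: [0.2, -0.6, -1.1]
grip_width: 0.017
finger_force: 30.0
```

Request:
{"name": "apply_moves", "arguments": {
  "moves": [0,0,0.5,0,0,0,0.5,0,0,0,0.5,0,0,0,0,0]
}}

```text
time: 54.25
position: [0.6546, 0.1015, 0.1139]
orientation: [0.706, 0.709, -0.001, -0.0]
contact_force: [0.3, 0.3, -0.1]
grip_width: 0.0173
finger_force: 30.0
```

Request:
{"name": "apply_moves", "arguments": {
  "moves": [-0.07,0,1,0,0,0,1,0,0,0,0.8,0,0,0,0.2,0,0,0,0,0,0,0,0,0]
}}

```text
time: 55.0
position: [0.6555, 0.101, 0.0851]
orientation: [0.706, 0.709, 0.0, 0.0]
contact_force: [0.6, 0.4, -0.2]
grip_width: 0.017
finger_force: 30.0
```

Request:
{"name": "apply_moves", "arguments": {
  "moves": [0,0,0.15,0,0,0,0.15,0,0,0,0,0,0,0,0,0]
}}

```text
time: 55.5
position: [0.6553, 0.1009, 0.0819]
orientation: [0.706, 0.709, 0.0, 0.0]
contact_force: [-0.2, 0.3, 1.8]
grip_width: 0.0171
finger_force: 30.0
```

Request:
{"name": "apply_moves", "arguments": {
  "moves": [0,0,0.1,0,0,0,0.1,0,0,0,0,0,0,0,0,0]
}}

```text
time: 56.0
position: [0.6554, 0.1009, 0.0819]
orientation: [0.706, 0.709, 0.0, 0.0]
contact_force: [-4.6, -0.3, 10.3]
grip_width: 0.0175
finger_force: 30.0
```

Seated: z stops at the same height as at the grasp. I'll release, back off and check.

Request:
{"name": "apply_moves", "arguments": {
  "moves": [0,0,-0.15,0,0,0,0,0]
}}

```text
time: 56.25
position: [0.6554, 0.101, 0.0819]
orientation: [0.706, 0.709, 0.0, 0.0]
contact_force: [-2.2, 0.8, 5.2]
grip_width: 0.0172
finger_force: 30.0
```

Request:
{"name": "apply_moves", "arguments": {
  "moves": [0,0,0,0,0,0,0,0,0,0,0,0,0,0,0,0,0,0,-2,0,0,0,-4,0,0,0,-5,0,0,0,-5,0,-4,0,0,0,-4,0,0,0,-4,0,0,0,0,0,0,0,0,0,0,0],
  "grip": 4
}}

```text
time: 57.88
position: [0.6559, -0.0188, 0.2424]
orientation: [0.706, 0.708, 0.001, 0.0]
contact_force: [0.4, -0.7, 0.6]
grip_width: 0.04
finger_force: 0.0
```

```bash
python3 - <<'E'
from h import *
handle('wrist',.655,.101,.10,.16,.05);handle('wrist',.655,.101,.055,.074,.06)
for q in scan(): print('%.3f %.3f size %.3f %.3f long@%.0f z %.3f'%q)
E
python3 lid.py; python3 -c "
import cv2;p=cv2.imread(sorted(__import__('glob').glob('pics/side_lid*'),key=__import__('os').path.getmtime)[-1])[140:280,240:440];cv2.imwrite('pics/fin.png',cv2.resize(p,None,fx=4,fy=4))"
```

```text
wrist 0.6558 0.1004 size 0.018 0.018 long@49.5 z 0.1346 n 495
wrist 0.6556 0.1004 size 0.070 0.071 long@93.1 z 0.0651 n 4059
0.879 0.145 size 0.090 0.129 long@4 z 0.049
0.793 0.617 size 0.093 0.185 long@106 z 0.113
0.719 0.390 size 0.058 0.062 long@50 z 0.102
0.682 -0.679 size 0.176 0.201 long@49 z 0.181
0.757 0.184 size 0.044 0.082 long@91 z 0.021
0.757 -0.402 size 0.055 0.057 long@152 z 0.141
0.654 0.128 size 0.021 0.070 long@178 z 0.068
0.652 -0.128 size 0.048 0.087 long@173 z 0.046
0.499 0.689 size 0.143 0.211 long@102 z 0.134
0.496 0.330 size 0.047 0.049 long@175 z 0.047
0.537 -0.427 size 0.061 0.062 long@9 z 0.032
0.448 -0.181 size 0.141 0.209 long@90 z 0.069
0.341 -0.432 size 0.026 0.070 long@146 z 0.024
0.028 -0.061 size 0.005 0.020 long@29 z 0.052
wrist plate z 0.0655 slopes 0.0030 -0.0202 n 1295 handle None
top plate z 0.0638 slopes 0.0022 -0.0010 n 1406 handle [ 0.4475 -0.1793  0.0852]
side plate z 0.0626 slopes 0.0009 -0.0027 n 607 handle [ 0.448  -0.1805  0.0837]
```

View pics/fin.png

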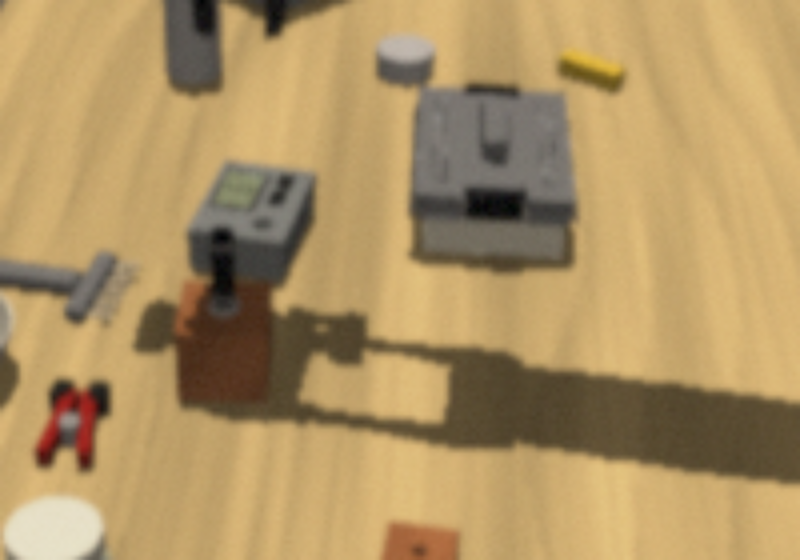

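The tub is shut flush at (493,165), the stylus is upright in the block at (222,265), and the bystanders haven't moved. Handing in.

```bash
python3 -c "
from cell import env
print(env.job_done())"
```

```text
the job is handed in; nothing more can be done
None
```

I handed the job in at about 58 s with no verdict returned: all five chews are in the tub, the lid is snapped on and level, the reset button was held at its stop for about half a second, and the stylus is back in its block.

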